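# Put the lids on the staining jars

## Task

The four washed staining jars beside the microscope must be closed against dust: put each lid, grip up, on the jar or dish whose shape and size it fits, so that it lies flat on the rim all round with the ridge on its underside inside the mouth. Set the lids down rather than dropping them, leave the jars standing where they are, and do not disturb the dropping bottle or the slide box.

Things in the scene. Friction and masses are not known exactly. Their poses are not given: they have to be found in the camera images.
- lid_rect: White plastic lid, rectangular, with a bar grip; fits dish_rect (long side along long side, either way round). Origin: centre of its underside, z up. From there up: locating ridge 80 x 60 mm, 4 mm high; flange 116 (x) x 96 (y) mm, 4 mm thick; grip on top, a bar 44 mm long along x and 16 mm thick along y, from 8 to 34 mm above the origin. Lies on the bench grip up, about 85 g.
- lid_square: White plastic lid, square, with a square grip; fits jar_square (sides parallel, any quarter turn). Origin: centre of its underside, z up. From there up: locating ridge 48 x 48 mm, 4 mm high; flange 84 x 84 mm, 4 mm thick; grip on top, 18 x 18 mm, sides along x and y, from 8 to 34 mm above the origin. Lies on the bench grip up, about 55 g.
- lid_coplin: White plastic lid, the smaller round one; fits jar_coplin at any yaw. Origin: centre of its underside, z up. From there up: locating ridge 32 mm across, 4 mm high; flange 68 mm across, 4 mm thick; grip on top, a round knob 20 mm across, from 8 to 34 mm above the origin. Lies on the bench grip up, about 40 g.
- lid_round: White plastic lid, the larger round one; fits dish_round at any yaw. Origin: centre of its underside, z up. From there up: locating ridge 68 mm across, 4 mm high; flange 104 mm across, 4 mm thick; grip on top, a round knob 20 mm across, from 8 to 34 mm above the origin. Lies on the bench grip up, about 65 g.
- dish_rect: White plastic rectangular staining dish. Empty, open on top; outside 104 (x) x 84 (y) mm, mouth 96 x 76 mm, walls 4 mm, 70 mm high, about 280 g, loose on the bench. Origin: centre of its underside, z up. With the lid on, the lid's origin is 66 mm above this one; the ridge has 8 mm of play all round in the mouth.
- jar_square: White plastic square staining jar. Empty, open on top; outside 72 x 72 mm, mouth 64 x 64 mm, walls 4 mm, 84 mm high, about 260 g, loose on the bench. Origin: centre of its underside, z up. With the lid on, the lid's origin is 80 mm above this one; the ridge has 8 mm of play all round in the mouth.
- jar_coplin: White plastic narrow round staining jar with a foot 66 mm across and 6 mm high. Empty, open on top; outside 56 mm across, mouth 48 mm across, walls 4 mm, 90 mm high, about 220 g, loose on the bench. Origin: centre of its underside, z up. With the lid on, the lid's origin is 86 mm above this one; the ridge has 8 mm of play all round in the mouth.
- dish_round: White plastic wide, low, round staining dish. Empty, open on top; outside 92 mm across, mouth 84 mm across, walls 4 mm, 64 mm high, about 260 g, loose on the bench. Origin: centre of its underside, z up. With the lid on, the lid's origin is 60 mm above this one; the ridge has 8 mm of play all round in the mouth.
- dropper_bottle: Bystander: amber dropping bottle with a black rubber teat, 46 mm across, 116 mm tall, standing beyond the jars; origin at the centre of its underside.
- slide_box: Bystander: closed grey slide box 98 (x) x 208 (y) x 34 mm, lying on the bench to the robot's left; origin at the centre of its underside.
There are look-alikes about, which are no part of the job. What is shaped like the lid_square but brown or red is not meant.

How it is judged:
By the outcome, as a careful person would: the job done as asked, in the order asked, and still so for the second after the job is handed in, with the robot touching nothing.
It also fails if it takes over 120 s, if anything falls off the work surface, if the arm or the gripper's body presses on something with over 40 N, if the wrist force passes 120 N, or if a joint passes its speed limit or range.

## Robot

A 7-joint arm with a two-finger parallel gripper is mounted at the origin on the work surface. World frame = base frame: x ahead of the robot, y to its left, z up, the work surface at z = 0. Lengths are in m, angles in degrees, forces in N, time in s.
With the tool pointing down it reaches from about 0.4 to 0.85 m from the base axis. Payload 6.9 kg.
Tool frame: the origin (TCP) lies at the very end of the fingers, on their centre line; the grasp point (between the pads) lies behind it (r.grip_depth is the z of the grasp point in the tool frame, in m); z points along the fingers, y is the line along which they close (so a half turn about z gives the same grasp; the last joint's range is limited). The gripper opens to 85 mm and grips with 20 to 120 N. Pads are 22 mm wide; open, the fingers measure 114 mm over their backs; the gripper's body (76 mm by 85 mm) begins 54 mm behind the grasp point. The pads swing forward as they close: fully open they stand 13 mm farther back than shut.
Start: joints at [81.159, 29.078, -13.613, 85.955, 7.202, 65.827, -8.869], TCP at [0.161, -0.604, 0.231] pointing down, gripper open.
Joint ranges: [-176.47, 176.47], [-13.61, 117.27], [-81.72, 77.17], [0.22, 143.17], [-87.28, 267.28], [10, 112.55], [-165.47, 165.47]. Speed limits (degrees/s): [136.94, 136.94, 180, 180, 180, 180, 180].

## Interface

Orientations are given as [roll, pitch, yaw] about the fixed x, y, z axes, in that order (R = Rz(yaw) Ry(pitch) Rx(roll)).
In Python, from workcell import r gives the robot as it stands.
- The arm moves only by the tool arm_command, never from a script. Its argument "motion" is one flat list of numbers, 5 for each row, row after row: the opening in per cent of the stroke, from 0 (shut) to 100 (fully open), then the shift along the tool's x, y, z in cm, then the turn about the tool's z in degrees. A call has 1 to 8 rows; each row is the pose to reach, as a shift and turn from the pose commanded when the call began, along the tool's axes at that moment; what a row does not reach only later rows make up. A row lasts 1/12 s, in which the tool goes at most 41.7 mm and 7.16 degrees, less where a joint would pass 70% of its speed; a pose out of reach is approached as far as the arm can. A call with a gripper value outside its range is refused whole. The fingers move at their own pace and stop on an object; "grip_force" is the grip in N (left out, the last holds). Time passes only in rows, so rows that repeat a pose let the fingers close. It gives the time, the measured TCP pose, the force, the opening and the grip force at its end, in the units of the state.
- r.get_obs(): the state, without advancing time (a new reading comes with each control period).
- r.read_camera(name): name is "scene" or "top" or "wrist"; returns (picture, depth): 480x640x3 uint8, red, green, blue; 480x640 float32, m along the optical axis (not along the pixel's ray), 0 where there is no reading.
- r.camera_model(name): a dict with "intrinsics" (3x3 intrinsics, pixels), "extrinsics" (4x4, takes a point from camera to world coordinates). Camera axes: x right, y down, z forward; pixel columns grow to the right and rows downward; lengths in m; the calibration is good to about 2 mm. The wrist camera is an equidistant fisheye: a pixel r from the principal point sees the ray r / f radians off the axis. A picture is of the moment at which its call begins: read the wrist's pose just before it. camera_model takes no time and is no camera call; for the wrist camera it gives the pose at the moment of the call.
- r.hand_in(): hands the job in; it is judged then, once.
The state is a dict: "t": time; "joints": joint angles; "joint_vel": joint speeds; "tau": joint torques, N m; "eef_pos": TCP position; "tool_rot": TCP orientation; "wrist_force": force on the tool from outside, world axes, zero at the start; "ft_torque": the same for the moment, N m; "grip_width": opening from 0.0 (shut) to 1.0 (fully open); "grip_force": force on a finger pad.
Only numpy, scipy, OpenCV 4.12 (cv2) and the standard library are available. Lean on these libraries where they do the work, as an engineer would, in place of code of your own. Each camera call takes 0.05 s, during which the arm holds its last target. There are 200 camera calls.

## Working session

There is one attempt and no reset: what is moved stays moved. The work goes in short steps, Python scripts to look and compute and a tool call to move; the robot and the scene stay as the last step left them, time stands still between calls to the robot, and variables do not carry over. Pictures are saved under pics/ and viewed, at most 14 in all, crops included, and the job is handed in when it is done.

Besides the shell and the picture viewer there is one more tool, called by a JSON object that holds its "name" and its "arguments", one argument or row to a line. arm_command: Moves the arm, as the interface text tells. Its arguments: {"type":"object","properties":{"motion":{"type":"array","items":{"type":"number"}},"grip_force":{"type":"number"}},"required":["motion"]}

```bash
mkdir -p pics; ls
python3 - <<'E'
from workcell import r
import cv2,numpy as np
print(r.get_obs(), r.grip_depth)
for n in("scene","top"):
    p,d=r.read_camera(n); cv2.imwrite(f"pics/{n}0.png",p[...,::-1]); np.savez(f"/tmp/{n}0.npz",p=p,d=d)
    m=r.camera_model(n); print(n,m["intrinsics"].tolist(),np.round(m["extrinsics"],3).tolist())
E
```

```text
pics
{'t': 0.0, 'joints': array([ 81.16116067,  29.12472265, -13.60667062,  86.01109045,
         7.20113539,  65.82669016,  -8.86959937]), 'joint_vel': array([ 0.07069917,  0.00742871,  0.05575576,  0.12978491, -0.04714781,
       -0.01937389, -0.05190148]), 'tau': array([-5.37418491e-04, -6.20585275e+01, -2.18707770e+00, -2.49642795e+01,
        1.25718088e-02,  1.18818332e-02,  7.55146260e-06]), 'eef_pos': array([ 0.16030614, -0.60354998,  0.23042266]), 'tool_rot': array([-1.79896108e+02,  2.57395613e-03,  1.48820430e+01]), 'wrist_force': array([ 0.51028449, -0.24150504, -0.30844896]), 'ft_torque': array([ 0.0341507 , -0.01730582, -0.00282876]), 'grip_force': 0.0, 'grip_width': 1.0010929331764544} -0.0187
scene [[462.95214291591543, 0.0, 311.34061874891506], [0.0, 462.95214291591543, 234.67652155543144], [0.0, 0.0, 1.0]] [[-0.518, 0.703, -0.487, 1.008], [0.855, 0.437, -0.28, 0.399], [0.016, -0.561, -0.828, 0.821], [0.0, 0.0, 0.0, 1.0]]
top [[450.76454720645916, 0.0, 322.61192410882427], [0.0, 450.76454720645916, 249.99288021880633], [0.0, 0.0, 1.0]] [[-0.021, -0.997, 0.068, 0.483], [-1.0, 0.021, -0.009, 0.135], [0.008, -0.068, -0.998, 0.993], [0.0, 0.0, 0.0, 1.0]]
```

View pics/top0.png

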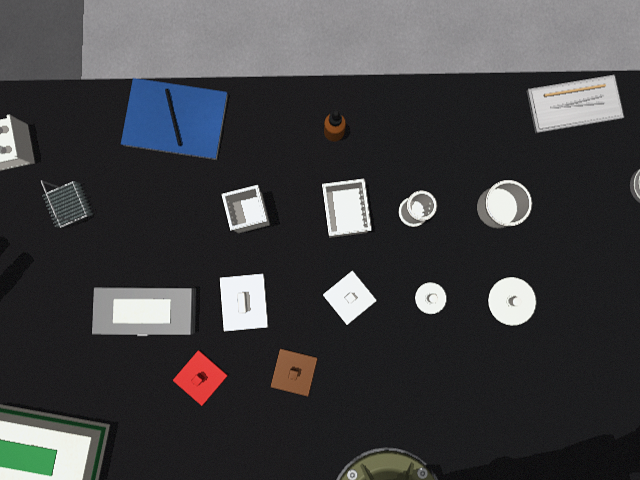

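View pics/scene0.png

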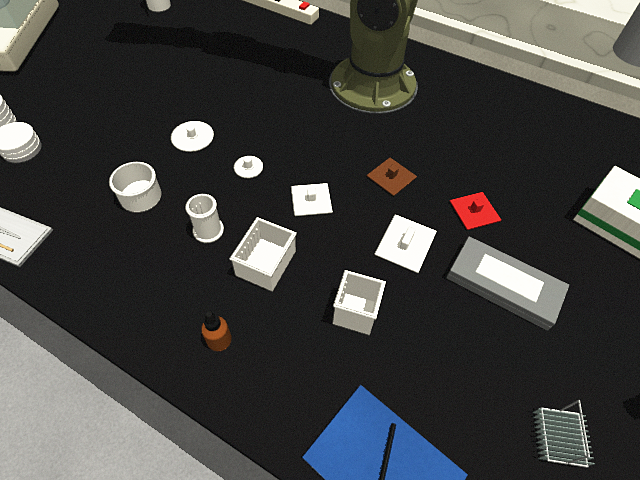

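The top view shows the jars in a row: square (245,208), rect (347,208), coplin (418,208) and round (505,204). The white lids lie nearer the robot: rect (243,302), square (350,298), coplin (430,298) and round (512,301). The shapes like the square lid are white (350,298), red (200,377) and brown (294,372). The white one is meant, since red and brown are excluded. I'll measure next and make the confirming crop.

```bash
cat > h.py <<'E'
import numpy as np, cv2
from workcell import r
def cloud(n,d):
    m=r.camera_model(n);K=m["intrinsics"];E=m["extrinsics"]
    v,u=np.mgrid[:480,:640]
    P=np.stack([(u-K[0,2])/K[0,0]*d,(v-K[1,2])/K[1,1]*d,d],-1)
    return P@E[:3,:3].T+E[:3,3]
def plane(n,uv,z):
    m=r.camera_model(n);K=m["intrinsics"];E=m["extrinsics"]
    uv=np.asarray(uv,float).reshape(-1,2)
    q=np.c_[(uv-K[:2,2])/K[0,0],np.ones(len(uv))]@E[:3,:3].T
    return E[:3,3]+q*((z-E[2,3])/q[:,2])[:,None]
E
python3 - <<'E'
from h import *
f=np.load("/tmp/top0.npz");p,d=f["p"],f["d"];C=cloud("top",d)
white=(p.min(-1)>110)&(p.max(-1).astype(int)-p.min(-1)<40)
print("bench z",np.median(C[330:345,300:340,2]))
cv2.imwrite("pics/crop1.png",cv2.resize(p[250:410,160:400,::-1],None,fx=3,fy=3,interpolation=cv2.INTER_CUBIC))
for n,(u,v) in dict(rect=(243,302),square=(350,298),coplin=(430,298),round=(512,301)).items():
    w=np.zeros((480,640),np.uint8); w[v-40:v+40,u-37:u+37]=white[v-40:v+40,u-37:u+37]
    c=max(cv2.findContours(w,0,2)[0],key=cv2.contourArea)
    P=(plane("top",c,0.008)[:,:2]*1000).astype(np.float32)
    print("lid",n,"minrect",cv2.minAreaRect(P),"circ",cv2.minEnclosingCircle(P),"z",np.percentile(C[w>0][:,2],[10,50,99]).round(4))
for n,(u,v,h) in dict(square=(245,208,.084),rect=(347,208,.07),coplin=(420,208,.09),round=(505,204,.064)).items():
    s=np.s_[v-40:v+40,u-36:u+36]; Q=C[s]; k=(abs(Q[...,2]-h)<.008)
    P=(Q[k][:,:2]*1000).astype(np.float32)
    print("jar",n,k.sum(),"minrect",cv2.minAreaRect(P),"circ",cv2.minEnclosingCircle(P),"z",np.percentile(Q[...,2],99.))
E
```

```text
bench z -0.0009380668155440364
lid rect minrect ((440.5094909667969, 300.7541809082031), (117.03120422363281, 95.61637115478516), 4.048731327056885) circ ((440.32232666015625, 301.3403015136719), 73.88214874267578) z [0.0049 0.0073 0.0348]
lid square minrect ((445.85882568359375, 70.4839096069336), (84.46366882324219, 84.2340087890625), 37.689674377441406) circ ((445.28076171875, 70.67138671875), 57.7460823059082) z [0.0047 0.0072 0.035 ]
lid coplin minrect ((441.2461242675781, -105.76820373535156), (65.49343872070312, 67.33949279785156), 87.96818542480469) circ ((440.6953430175781, -106.40547943115234), 34.468170166015625) z [0.0047 0.0075 0.0357]
lid round minrect ((429.997314453125, -283.4475402832031), (102.81210327148438, 104.37747955322266), 87.3326416015625) circ ((430.1799621582031, -283.8677978515625), 52.536930084228516) z [0.0046 0.0072 0.0341]
jar square 493 minrect ((637.0936889648438, 285.7596435546875), (77.71353149414062, 77.36695861816406), 13.38313102722168) circ ((636.6268920898438, 285.2643737792969), 53.33287811279297) z 0.08514298827386549
jar rect 592 minrect ((635.6859130859375, 75.68568420410156), (109.71437072753906, 89.32447052001953), 6.288675785064697) circ ((636.3189086914062, 75.61205291748047), 68.72712707519531) z 0.07200002262170392
jar coplin 292 minrect ((632.272216796875, -75.43572998046875), (59.53086471557617, 59.355037689208984), 20.27851104736328) circ ((633.1702270507812, -75.7950439453125), 30.75372886657715) z 0.09057095232664776
jar round 474 minrect ((638.6176147460938, -264.3658447265625), (96.60269165039062, 95.25752258300781), 77.6605224609375) circ ((638.0449829101562, -264.40997314453125), 49.09220886230469) z 0.06483297049900344
```

View pics/crop1.png

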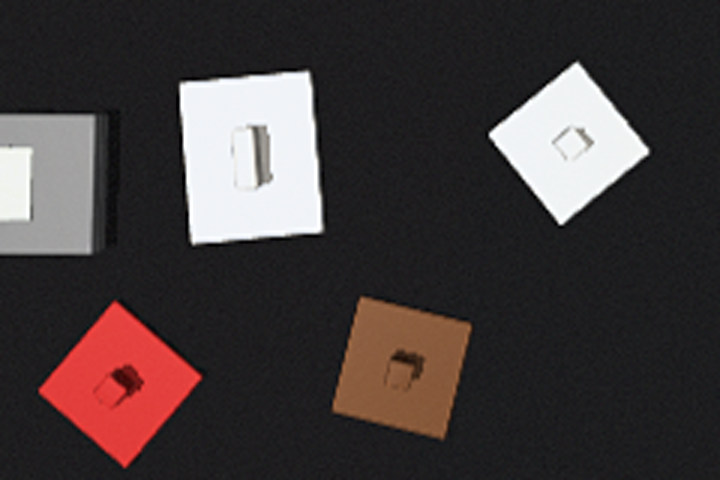

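The enlarged crop shows the white square lid at (570,143), with the red (120,385) and brown (402,370) ones beside it. Only the white one is meant, and its measured side of 84 mm fits. I start with the round lid.

{"name": "arm_command", "arguments": {
  "motion": [50, 34.3, -24, 8, 14.9, 50, 34.3, -24, 8, 14.9, 50, 34.3, -24, 8, 14.9, 50, 34.3, -24, 8, 14.9, 50, 34.3, -24, 8, 14.9, 50, 34.3, -24, 8, 14.9, 50, 34.3, -24, 8, 14.9, 50, 34.3, -24, 8, 14.9],
  "grip_force": 30
}}

```text
t: 0.77
eef_pos: [0.3723, -0.3519, 0.1683]
tool_rot: [-180.0, 0.0, -0.0]
wrist_force: [1.0, -0.5, -0.2]
grip_width: 0.502
grip_force: 0.0
```

{"name": "arm_command", "arguments": {
  "motion": [50, 5.8, -6.8, 4.8, 0, 50, 5.8, -6.8, 4.8, 0, 50, 5.8, -6.8, 4.8, 0, 50, 5.8, -6.8, 4.8, 0, 50, 5.8, -6.8, 4.8, 0]
}}

```text
t: 1.18
eef_pos: [0.4297, -0.2847, 0.12]
tool_rot: [-179.9, 0.1, 0.1]
wrist_force: [-0.5, -0.2, -0.4]
grip_width: 0.503
grip_force: 0.0
```

Run:
```python
from h import *
m=r.camera_model("wrist");p,d=r.read_camera("wrist");cv2.imwrite("pics/w1.png",p[...,::-1])
print(m["intrinsics"].tolist(),m["extrinsics"].round(3).tolist(),r.get_obs()["eef_pos"])
K=m["intrinsics"];E=m["extrinsics"]
w=((p.min(-1)>110)&(p.max(-1).astype(int)-p.min(-1)<40)).astype(np.uint8)
for c in cv2.findContours(w,0,1)[0]:
    if cv2.contourArea(c)<1500: continue
    q=c.reshape(-1,2)-K[:2,2]; rr=np.hypot(*q.T); th=rr/K[0,0]
    ray=np.c_[q/np.maximum(rr,1e-6)[:,None]*np.sin(th)[:,None],np.cos(th)]@E[:3,:3].T
    P=E[:3,3]+ray*((.008-E[2,3])/ray[:,2])[:,None]
    print(cv2.boundingRect(c),cv2.minEnclosingCircle((P[:,:2]*1000).astype(np.float32)))
```

```text
[[371.64829954431775, 0.0, 316.7020742802576], [0.0, 371.64829954431775, 242.16857468775314], [0.0, 0.0, 1.0]] [[0.003, -0.952, -0.307, 0.509], [-1.0, -0.003, -0.0, -0.284], [-0.001, 0.307, -0.952, 0.263], [0.0, 0.0, 0.0, 1.0]] [ 0.42911436 -0.28613324  0.1205733 ]
(65, 183, 67, 81) ((441.5128479003906, -106.43721771240234), 34.313812255859375)
(245, 164, 143, 138) ((431.0271301269531, -284.3025817871094), 52.15040588378906)
```

View pics/w1.png

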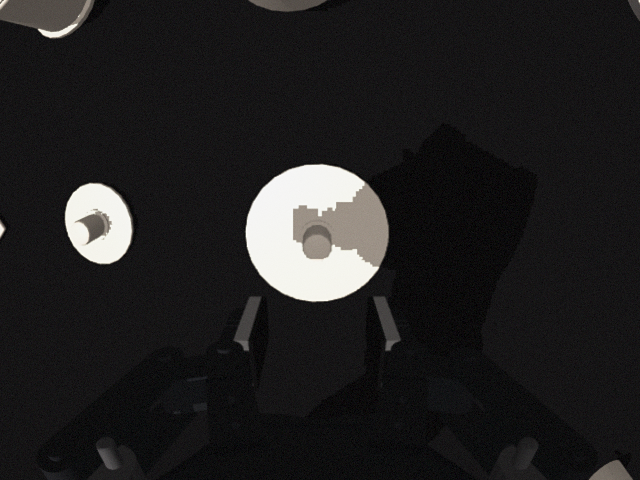

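The wrist view has the round lid at (317,233) with its knob between the fingers, and the coplin lid at (98,224). Both agree with the top view within 1 mm, so I descend and grip.

{"name": "arm_command", "arguments": {
  "motion": [50, 0.1, 0, 4, 0, 50, 0.1, 0, 8, 0, 50, 0.1, 0, 9.7, 0, 50, 0.1, 0, 10.7, 0, 50, 0.1, 0, 10.7, 0, 0, 0.1, 0, 10.7, 0, 0, 0.1, 0, 10.7, 0, 0, 0.1, 0, 10.7, 0],
  "grip_force": 30
}}

```text
t: 1.9
eef_pos: [0.4313, -0.2867, 0.0153]
tool_rot: [179.9, -0.1, -0.1]
wrist_force: [-0.1, -0.6, 0.7]
grip_width: 0.215
grip_force: 29.5
```

{"name": "arm_command", "arguments": {
  "motion": [0, 0, 0, 0, 0, 0, 0, 0, 0, 0, 0, 0, 0, -1, 0, 0, 0, 0, -3, 0, 0, 0, 0, -7, 0, 0, 0, 0, -11, 0, 0, 0, 0, -11, 0]
}}

```text
t: 2.48
eef_pos: [0.4339, -0.2872, 0.1313]
tool_rot: [179.7, -0.5, 0.0]
wrist_force: [0.6, 0.2, -0.5]
grip_width: 0.215
grip_force: 29.6
```

Run:
```python
from h import *
r.read_camera("top")
for i in range(2):
    o=r.get_obs(); print(o["eef_pos"],o["tool_rot"],o["wrist_force"]); r.read_camera("top")
```

```text
[ 0.43288276 -0.28686622  0.1285296 ] [ 1.79740947e+02 -4.17681580e-01 -1.61960776e-02] [ 0.2383922  -0.61259958 -1.26206973]
[ 0.43151191 -0.28624446  0.12630841] [ 1.79851250e+02 -2.26016800e-01 -1.92712558e-02] [-0.57990898  0.80145518 -0.89288026]
```

{"name": "arm_command", "arguments": {
  "motion": [0, 2, -0.2, 0, 0, 0, 6, -0.6, 0, 0, 0, 10, -1, 0, 0, 0, 14, -1.4, 0, 0, 0, 18, -1.8, 0, 0, 0, 20, -2, 0, 0, 0, 20.7, -2.1, 0, 0, 0, 20.7, -2.1, 0, 0]
}}

```text
t: 3.3
eef_pos: [0.6381, -0.2631, 0.1213]
tool_rot: [-179.9, 0.2, 0.1]
wrist_force: [-0.7, -0.5, -1.1]
grip_width: 0.212
grip_force: 29.6
```

```bash
cat >> h.py <<'E'
def look(tag):
    m=r.camera_model("wrist");p,d=r.read_camera("wrist");cv2.imwrite(f"pics/{tag}.png",p[...,::-1])
    return m,p
E
python3 - <<'E'
from h import *
r.read_camera("top");r.read_camera("top");look("w2"); print(r.get_obs()["eef_pos"],r.get_obs()["tool_rot"])
E
```

```text
[ 0.63537099 -0.26560579  0.12289602] [ 1.79994358e+02  1.67321140e-01 -8.40077391e-02]
```

View pics/w2.png

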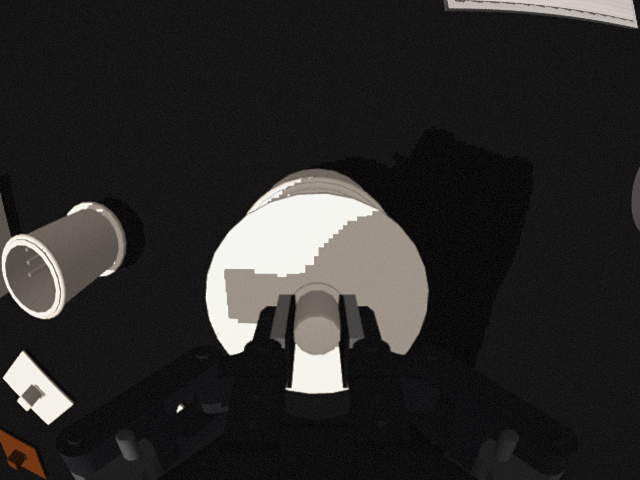

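The round lid is held level at (317,293) over the round dish, whose far rim shows evenly beyond it. I lower it.

{"name": "arm_command", "arguments": {
  "motion": [0, 0.1, 0, 2, 0, 0, 0.1, 0, 3.6, 0, 0, 0.1, 0, 4.2, 0, 0, 0.1, 0, 4.5, 0, 0, 0.1, 0, 4.7, 0, 0, 0.1, 0, 4.8, 0, 0, 0.1, 0, 4.9, 0, 0, 0.1, 0, 4.9, 0]
}}

```text
t: 4.12
eef_pos: [0.6389, -0.265, 0.0754]
tool_rot: [180.0, -0.1, -0.0]
wrist_force: [0.9, 0.5, 0.1]
grip_width: 0.217
grip_force: 29.7
```

Run:
```python
from h import *
for i in range(3):
    o=r.get_obs(); print(o["eef_pos"],o["tool_rot"],o["wrist_force"]); r.read_camera("top")
```

```text
[ 0.63887124 -0.26503713  0.0754196 ] [ 1.79971851e+02 -5.84950436e-02 -2.25880823e-02] [0.92630555 0.52395385 0.06039705]
[ 0.63889451 -0.26500689  0.07541816] [ 1.79973121e+02 -5.70370913e-02 -2.27149144e-02] [ 0.42388853 -0.60909211 -0.25290344]
[ 0.63892081 -0.26497563  0.07543234] [ 1.79974306e+02 -5.65570879e-02 -1.93082525e-02] [-1.15875497 -0.32075684  1.36851977]
```

{"name": "arm_command", "arguments": {
  "motion": [0, 0, 0, 0.1, 0, 0, 0, 0, 0.2, 0, 0, 0, 0, 0.2, 0, 0, 0, 0, 0.2, 0]
}}

```text
t: 4.6
eef_pos: [0.6389, -0.265, 0.0753]
tool_rot: [179.9, -0.1, -0.0]
wrist_force: [-5.7, 1.1, 15.0]
grip_width: 0.217
grip_force: 31.0
```

It is seated, since z stopped at 0.0753 with 15 N. I ease off, release and rise.

{"name": "arm_command", "arguments": {
  "motion": [0, 0, 0, -0.2, 0, 0, 0, 0, -0.2, 0, 40, 0, 0, -0.2, 0, 40, 0, 0, -0.2, 0, 40, 0, 0, -0.2, 0, 40, 0, 0, -2, 0, 40, 0, 0, -5, 0, 40, 0, 0, -8, 0]
}}

```text
t: 5.27
eef_pos: [0.6378, -0.2644, 0.1522]
tool_rot: [-179.9, 0.2, -0.0]
wrist_force: [0.6, 0.1, 0.8]
grip_width: 0.399
grip_force: 0.0
```

{"name": "arm_command", "arguments": {
  "motion": [40, -19.7, -15.8, 3.4, 0, 40, -19.7, -15.8, 3.4, 0, 40, -19.7, -15.8, 3.4, 0, 40, -19.7, -15.8, 3.4, 0, 40, -19.7, -15.8, 3.4, 0, 40, -19.7, -15.8, 3.4, 0, 40, -19.7, -15.8, 3.4, 0, 40, -19.7, -15.8, 3.4, 0]
}}

```text
t: 5.93
eef_pos: [0.4392, -0.1051, 0.1187]
tool_rot: [-180.0, 0.1, 0.1]
wrist_force: [1.1, 0.0, 1.4]
grip_width: 0.402
grip_force: 0.0
```

Run:
```python
from h import *
p,d=r.read_camera("top");p,d=r.read_camera("top");cv2.imwrite("pics/t2.png",cv2.resize(p[150:350,360:560,::-1],None,fx=3,fy=3))
print(r.get_obs()["eef_pos"],r.get_obs()["tool_rot"])
```

```text
[ 0.44297527 -0.1071695   0.11920015] [ 1.79970059e+02 -1.09962200e-01 -6.36162954e-03]
```

View pics/t2.png

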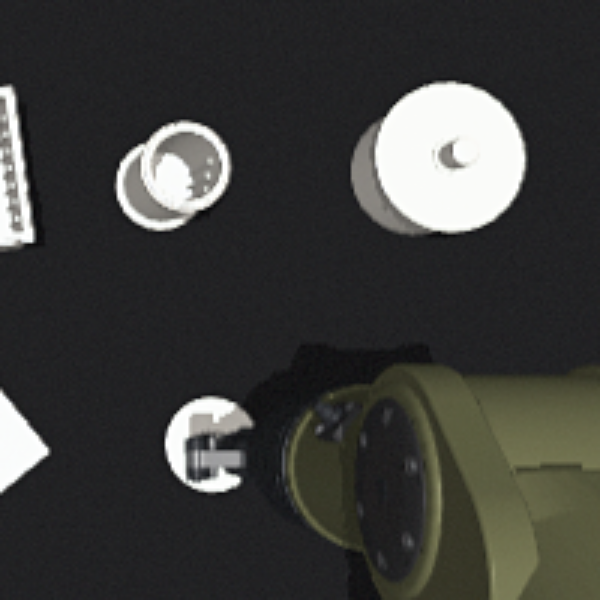

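The round lid sits at (450,157) in the crop, flat and centred on its dish. The gripper is above the coplin lid at (210,443), so I go down and grip.

{"name": "arm_command", "arguments": {
  "motion": [40, 0, 0, 4, 0, 40, 0, 0, 8, 0, 40, 0, 0, 9.6, 0, 40, 0, 0, 10.5, 0, 40, 0, 0, 10.5, 0, 0, 0, 0, 10.5, 0, 0, 0, 0, 10.5, 0, 0, 0, 0, 10.5, 0]
}}

```text
t: 6.7
eef_pos: [0.4428, -0.1071, 0.0149]
tool_rot: [180.0, -0.1, -0.0]
wrist_force: [-0.3, -0.0, -0.6]
grip_width: 0.216
grip_force: 29.3
```

{"name": "arm_command", "arguments": {
  "motion": [0, 0, 0, 0, 0, 0, 0, 0, 0, 0, 0, 0, 0, 0, 0, 0, 0, 0, -1, 0, 0, 0, 0, -3, 0, 0, 0, 0, -7, 0, 0, 0, 0, -11, 0, 0, 0, 0, -13, 0]
}}

```text
t: 7.37
eef_pos: [0.4428, -0.1067, 0.1477]
tool_rot: [180.0, -0.2, -0.0]
wrist_force: [0.8, -0.9, -0.2]
grip_width: 0.218
grip_force: 29.4
```

{"name": "arm_command", "arguments": {
  "motion": [0, 2, -0.4, 0, 0, 0, 6, -1, 0, 0, 0, 10, -1.7, 0, 0, 0, 14, -2.3, 0, 0, 0, 17, -2.8, 0, 0, 0, 18.6, -3.1, 0, 0, 0, 19.1, -3.1, 0, 0, 0, 19.1, -3.1, 0, 0]
}}

```text
t: 8.03
eef_pos: [0.6331, -0.0754, 0.1432]
tool_rot: [-180.0, 0.0, 0.0]
wrist_force: [-0.1, -0.4, -0.8]
grip_width: 0.214
grip_force: 29.4
```

Run:
```python
from h import *
for i in range(6):r.read_camera("top")
print(r.get_obs()["eef_pos"],r.get_obs()["tool_rot"])
```

```text
[ 0.63176743 -0.07631716  0.14413979] [ 1.79977527e+02  7.26308279e-03 -5.33870044e-02]
```

{"name": "arm_command", "arguments": {
  "motion": [0, 0.2, 0, 1.5, 0, 0, 0.2, 0, 2.8, 0, 0, 0.2, 0, 3.6, 0, 0, 0.2, 0, 3.9, 0, 0, 0.2, 0, 4.1, 0, 0, 0.2, 0, 4.2, 0, 0, 0.2, 0, 4.3, 0, 0, 0.2, 0, 4.3, 0]
}}

```text
t: 9.0
eef_pos: [0.6349, -0.0758, 0.1011]
tool_rot: [180.0, -0.0, -0.0]
wrist_force: [-0.5, -0.3, -0.5]
grip_width: 0.223
grip_force: 29.4
```

{"name": "arm_command", "arguments": {
  "motion": [0, 0, 0, 0, 0, 0, 0, 0, 0.1, 0, 0, 0, 0, 0.1, 0]
}}

```text
t: 9.25
eef_pos: [0.635, -0.0758, 0.1003]
tool_rot: [180.0, -0.1, -0.0]
wrist_force: [-0.4, 0.4, 2.3]
grip_width: 0.215
grip_force: 29.7
```

Light contact (2.3 N) at the expected height, so I release and rise.

{"name": "arm_command", "arguments": {
  "motion": [0, 0, 0, 0, 0, 40, 0, 0, 0, 0, 40, 0, 0, 0, 0, 40, 0, 0, 0, 0, 40, 0, 0, -1, 0, 40, 0, 0, -3, 0, 40, 0, 0, -5, 0, 40, 0, 0, -5.5, 0]
}}

```text
t: 9.92
eef_pos: [0.6363, -0.0758, 0.1585]
tool_rot: [180.0, -0.3, -0.0]
wrist_force: [1.8, -1.1, 0.2]
grip_width: 0.399
grip_force: 0.0
```

{"name": "arm_command", "arguments": {
  "motion": [40, -18.9, -14.7, 3.6, -37.7, 40, -18.9, -14.7, 3.6, -37.7, 40, -18.9, -14.7, 3.6, -37.7, 40, -18.9, -14.7, 3.6, -37.7, 40, -18.9, -14.7, 3.6, -37.7, 40, -18.9, -14.7, 3.6, -37.7, 40, -18.9, -14.7, 3.6, -37.7, 40, -18.9, -14.7, 3.6, -37.7]
}}

```text
t: 10.58
eef_pos: [0.4445, 0.0722, 0.119]
tool_rot: [180.0, 0.0, 37.8]
wrist_force: [0.8, -0.7, 0.1]
grip_width: 0.399
grip_force: 0.0
```

Run:
```python
from h import *
for i in range(6):p,d=r.read_camera("top")
cv2.imwrite("pics/t3.png",cv2.resize(p[160:240,370:550,::-1],None,fx=4,fy=4))
print(r.get_obs()["eef_pos"],r.get_obs()["tool_rot"]); look("w3")
```

```text
[0.44656499 0.07060395 0.11870434] [ 1.79990728e+02 -1.93644878e-02  3.75662812e+01]
```

View pics/t3.png

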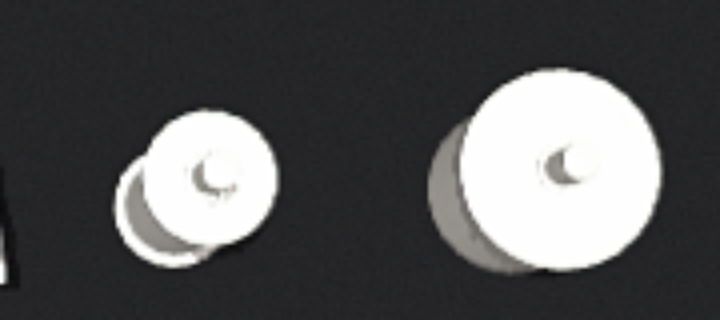

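View pics/w3.png

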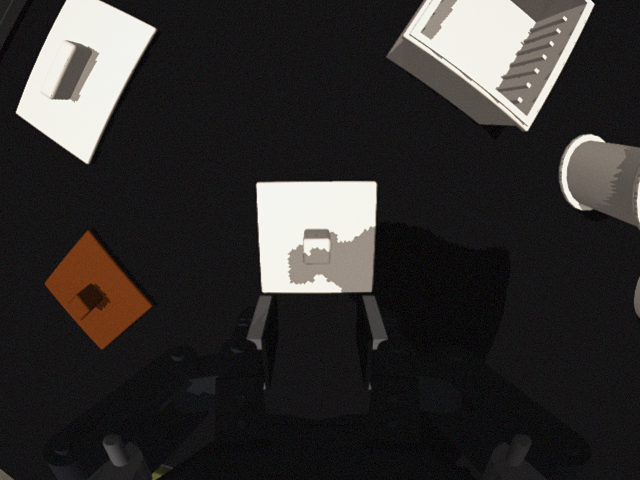

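The coplin lid (210,177) and the round lid (558,168) both lie flat. In the wrist view the white square lid is aligned at (316,237), with its grip centred between the fingers. The brown one stays well to the side at (98,290). Down and grip.

{"name": "arm_command", "arguments": {
  "motion": [40, 0, 0, 4, 0, 40, 0, 0, 8, 0, 40, 0, 0, 9.6, 0, 40, 0, 0, 10.4, 0, 40, 0, 0, 10.4, 0, 0, 0, 0, 10.4, 0, 0, 0, 0, 10.4, 0, 0, 0, 0, 10.4, 0]
}}

```text
t: 11.6
eef_pos: [0.4466, 0.0713, 0.0159]
tool_rot: [179.9, -0.1, 37.7]
wrist_force: [-0.6, 0.2, -0.9]
grip_width: 0.199
grip_force: 30.9
```

{"name": "arm_command", "arguments": {
  "motion": [0, 0, 0, 0, 0, 0, 0, 0, 0, 0, 0, 0, 0, 0, 0, 0, 0, 0, -1, 0, 0, 0, 0, -3, 0, 0, 0, 0, -7, 0, 0, 0, 0, -11, 0, 0, 0, 0, -13, 0]
}}

```text
t: 12.27
eef_pos: [0.4465, 0.0719, 0.1486]
tool_rot: [179.9, -0.2, 37.7]
wrist_force: [1.7, 0.4, -0.5]
grip_width: 0.202
grip_force: 30.9
```

```bash
cat >> h.py <<'E'
def go(x,y,z,yaw):
    for i in range(6):r.read_camera("top")
    o=r.get_obs();a=np.radians(o["tool_rot"][2]);D=np.array([x,y,z])-o["eef_pos"]
    c,s=np.cos(a),np.sin(a)
    print(o["eef_pos"],o["tool_rot"],"shift cm",np.round(100*np.array([c*D[0]+s*D[1],s*D[0]-c*D[1],-D[2]]),2),"turn",o["tool_rot"][2]-yaw)
E
python3 -c "
from h import *
go(.638,.2858,.145,13.4)"
```

```text
[0.44489973 0.07092149 0.14376605] [-1.79956414e+02  9.60133962e-02  3.76793082e+01] shift cm [28.42 -5.2  -0.12] turn 24.27930815387466
```

{"name": "arm_command", "arguments": {
  "motion": [0, 2.5, -0.5, 0, 4, 0, 6.5, -1.2, 0, 8, 0, 10.5, -1.9, 0, 12, 0, 14.5, -2.6, 0, 16, 0, 18.5, -3.4, 0, 20, 0, 22.5, -4.1, 0, 24.3, 0, 26, -4.8, 0, 24.3, 0, 28.4, -5.2, 0, 24.3]
}}

```text
t: 13.23
eef_pos: [0.6389, 0.2896, 0.1418]
tool_rot: [-180.0, 0.2, 13.5]
wrist_force: [-0.4, 0.4, -0.2]
grip_width: 0.199
grip_force: 30.9
```

```bash
python3 -c "
from h import *
r.read_camera('top');go(.638,.2858,.0959,13.4);look('w4')"
```

```text
[0.63799377 0.28455757 0.14391437] [1.79927112e+02 1.05934174e-01 1.33337864e+01] shift cm [ 0.03 -0.12  4.8 ] turn -0.06621361591922614
```

View pics/w4.png

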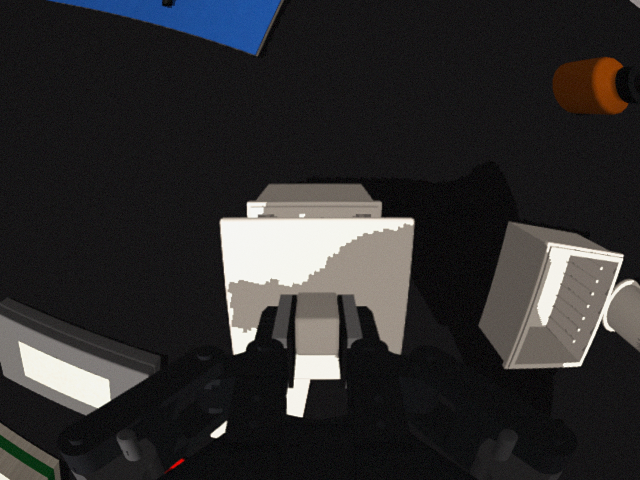

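The square lid at (317,285) is parallel to the jar rim and centred on it (far edge at row 208, columns 248–381). I lower it.

{"name": "arm_command", "arguments": {
  "motion": [0, 0, -0.1, 1.5, 0, 0, 0, -0.1, 3, 0, 0, 0, -0.1, 4, 0, 0, 0, -0.1, 4.4, 0, 0, 0, -0.1, 4.6, 0, 0, 0, -0.1, 4.7, 0, 0, 0, -0.1, 4.8, 0, 0, 0, -0.1, 4.8, 0]
}}

```text
t: 14.3
eef_pos: [0.6387, 0.2871, 0.0973]
tool_rot: [-180.0, -0.0, 13.4]
wrist_force: [0.2, 0.6, -0.5]
grip_width: 0.2
grip_force: 30.9
```

{"name": "arm_command", "arguments": {
  "motion": [0, 0, 0, 0, 0, 0, 0, 0, 0.1, 0, 0, 0, 0, 0.1, 0]
}}

```text
t: 14.55
eef_pos: [0.6385, 0.2871, 0.0959]
tool_rot: [-180.0, -0.0, 13.4]
wrist_force: [0.3, -0.2, -0.6]
grip_width: 0.199
grip_force: 30.9
```

{"name": "arm_command", "arguments": {
  "motion": [0, 0, 0, 0.1, 0, 0, 0, 0, 0.1, 0, 0, 0, 0, 0.1, 0]
}}

```text
t: 14.8
eef_pos: [0.6385, 0.2871, 0.0957]
tool_rot: [-180.0, -0.0, 13.4]
wrist_force: [-1.7, -0.5, 5.6]
grip_width: 0.207
grip_force: 31.6
```

Contact at 5.6 N, so I release and rise.

{"name": "arm_command", "arguments": {
  "motion": [0, 0, 0, -0.1, 0, 40, 0, 0, -0.1, 0, 40, 0, 0, -0.1, 0, 40, 0, 0, -0.1, 0, 40, 0, 0, -1, 0, 40, 0, 0, -3, 0, 40, 0, 0, -5, 0, 40, 0, 0, -5.5, 0]
}}

```text
t: 15.47
eef_pos: [0.6398, 0.288, 0.1537]
tool_rot: [-179.9, -0.3, 13.4]
wrist_force: [0.7, 0.9, -0.3]
grip_width: 0.398
grip_force: 0.0
```

```bash
python3 -c "
from h import *
go(.4405,.301,.12,4.05)"
```

```text
[0.63782652 0.28653548 0.14841512] [1.79967448e+02 1.19001236e-01 1.33862357e+01] shift cm [-18.86  -5.98   2.84] turn 9.336235706212047
```

{"name": "arm_command", "arguments": {
  "motion": [40, -4, -1.3, 0, 2, 40, -8, -2.6, 0.5, 4, 40, -12, -3.9, 1, 6, 40, -15.5, -5, 2, 8, 40, -18, -5.7, 2.8, 9.3, 40, -18.9, -6, 2.8, 9.3, 40, -18.9, -6, 2.8, 9.3]
}}

```text
t: 16.35
eef_pos: [0.4377, 0.3018, 0.1212]
tool_rot: [179.9, 0.1, 4.3]
wrist_force: [0.3, 0.2, 0.5]
grip_width: 0.399
grip_force: 0.0
```

Run:
```python
from h import *
go(.4405,.301,.0153,4.05)
p,d=r.read_camera("top");cv2.imwrite("pics/t4.png",cv2.resize(p[150:350,190:390,::-1],None,fx=3,fy=3))
look("w5")
```

```text
[0.44223535 0.30136945 0.12166401] [-1.79984386e+02 -3.91471906e-02  3.98778237e+00] shift cm [-0.18  0.02 10.64] turn -0.062217632936965916
```

View pics/t4.png

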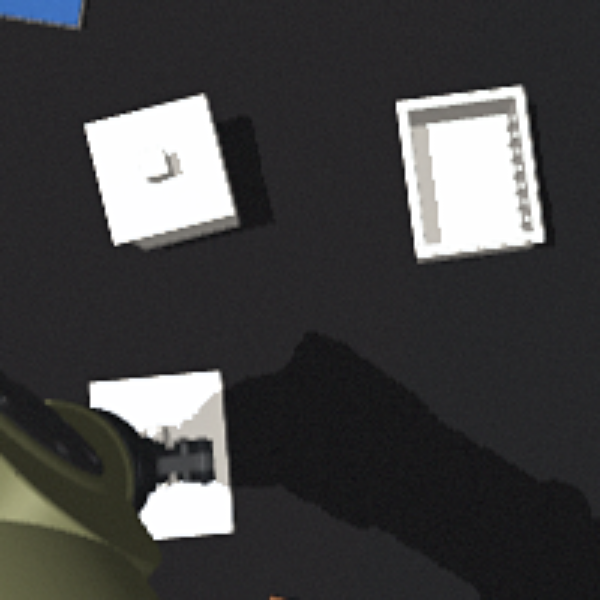

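View pics/w5.png

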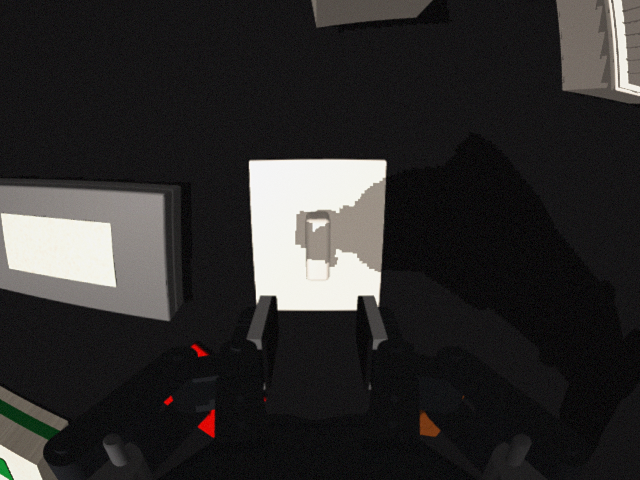

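The square lid lies square on its jar at (162,170). The rect lid at (317,235) is aligned with its bar between the fingers, and the slide box at (90,245) is well clear. Grip.

{"name": "arm_command", "arguments": {
  "motion": [40, -0.2, 0, 4, 0, 40, -0.2, 0, 8, 0, 40, -0.2, 0, 9.8, 0, 40, -0.2, 0, 10.6, 0, 40, -0.2, 0, 10.6, 0, 0, -0.2, 0, 10.6, 0, 0, -0.2, 0, 10.6, 0, 0, -0.2, 0, 10.6, 0]
}}

```text
t: 17.42
eef_pos: [0.4396, 0.3021, 0.0172]
tool_rot: [-179.9, -0.1, 4.1]
wrist_force: [0.5, 0.7, -0.6]
grip_width: 0.178
grip_force: 32.2
```

{"name": "arm_command", "arguments": {
  "motion": [0, 0, 0, 0, 0, 0, 0, 0, 0, 0, 0, 0, 0, 0, 0, 0, 0, 0, -1, 0, 0, 0, 0, -3, 0, 0, 0, 0, -7, 0, 0, 0, 0, -11, 0, 0, 0, 0, -13, 0],
  "grip_force": 40
}}

```text
t: 18.08
eef_pos: [0.4395, 0.3025, 0.1507]
tool_rot: [-179.8, -0.2, 4.1]
wrist_force: [0.4, 0.9, -0.5]
grip_width: 0.172
grip_force: 42.7
```

```bash
python3 -c "
from h import *
go(.636,.0757,.145,6.3)"
```

```text
[0.43797316 0.30083777 0.14485967] [1.79936246e+02 9.48726934e-02 4.08695481e+00] shift cm [ 1.815e+01  2.387e+01 -1.000e-02] turn -2.2130451931668205
```

{"name": "arm_command", "arguments": {
  "motion": [0, 1.5, 2, 0, -1, 0, 4, 5.2, 0, -2.2, 0, 6.5, 8.5, 0, -2.2, 0, 9, 11.8, 0, -2.2, 0, 11.5, 15.1, 0, -2.2, 0, 14, 18.4, 0, -2.2, 0, 16.5, 21.7, 0, -2.2, 0, 18.1, 23.8, 0, -2.2]
}}

```text
t: 19.05
eef_pos: [0.6377, 0.0717, 0.1435]
tool_rot: [179.9, 0.1, 6.1]
wrist_force: [-0.2, -1.0, -0.7]
grip_width: 0.178
grip_force: 42.7
```

```bash
python3 -c "
from h import *
r.read_camera('top');go(.636,.0757,.0832,6.3);look('w6')"
```

```text
[0.63497868 0.07880839 0.14502403] [-1.79946601e+02  1.00849318e-01  6.42952400e+00] shift cm [0.07 0.32 6.18] turn 0.1295239979956353
```

View pics/w6.png

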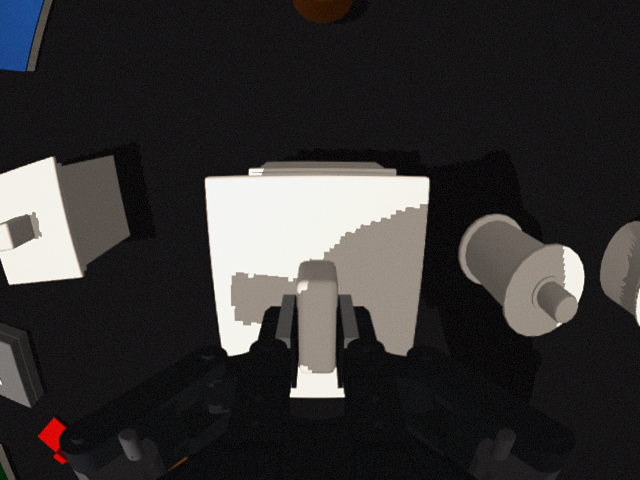

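Lid and rim are parallel; the rim centre (323) is about 3 mm right of the lid (317), partly from the arm still swaying. I descend partway and recheck.

{"name": "arm_command", "arguments": {
  "motion": [0, 0, 0, 1.5, 0, 0, 0, 0, 3, 0, 0, 0, 0, 4, 0, 0, 0, 0, 4.5, 0, 0, 0, 0, 4.8, 0, 0, 0, 0, 4.8, 0, 0, 0, 0, 4.8, 0, 0, 0, 0, 4.8, 0]
}}

```text
t: 20.12
eef_pos: [0.6366, 0.0772, 0.0985]
tool_rot: [-180.0, -0.1, 6.3]
wrist_force: [-0.1, 0.0, -0.4]
grip_width: 0.173
grip_force: 42.7
```

```bash
python3 -c "
from h import *
go(.636,.0757,.0832,6.3)"
```

```text
[0.63629973 0.0769492  0.09799191] [-1.79998742e+02 -2.54257882e-02  6.27897187e+00] shift cm [-0.04  0.12  1.48] turn -0.021028132304054203
```

{"name": "arm_command", "arguments": {
  "motion": [0, 0, 0.1, 0.5, 0, 0, 0, 0.1, 1, 0, 0, 0, 0.1, 1.2, 0, 0, 0, 0.1, 1.4, 0, 0, 0, 0.1, 1.5, 0, 0, 0, 0.1, 1.5, 0, 0, 0, 0.1, 1.5, 0]
}}

```text
t: 21.0
eef_pos: [0.6361, 0.0759, 0.083]
tool_rot: [180.0, 0.0, 6.3]
wrist_force: [-3.3, -0.7, 5.1]
grip_width: 0.179
grip_force: 43.3
```

{"name": "arm_command", "arguments": {
  "motion": [0, 0, 0, 0.1, 0, 0, 0, 0, 0.1, 0, 0, 0, 0, 0.1, 0]
}}

```text
t: 21.25
eef_pos: [0.636, 0.0759, 0.083]
tool_rot: [180.0, -0.0, 6.3]
wrist_force: [-6.6, -1.5, 12.0]
grip_width: 0.175
grip_force: 44.3
```

Seated. I release and rise.

{"name": "arm_command", "arguments": {
  "motion": [0, 0, 0, -0.2, 0, 0, 0, 0, -0.2, 0, 40, 0, 0, -0.2, 0, 40, 0, 0, -0.2, 0, 40, 0, 0, -0.2, 0, 40, 0, 0, -2, 0, 40, 0, 0, -5, 0, 40, 0, 0, -9, 0]
}}

```text
t: 21.92
eef_pos: [0.6345, 0.0756, 0.1697]
tool_rot: [180.0, 0.3, 6.3]
wrist_force: [1.5, -0.1, 0.8]
grip_width: 0.404
grip_force: 0.0
```

{"name": "arm_command", "arguments": {
  "motion": [40, -4, 0, 0, 0, 40, -8, 0, 0, 0, 40, -12, 0, 0, 0, 40, -16, 0, 0, 0, 40, -20, 0, 0, 0, 40, -22, 0, 0, 0, 40, -22, 0, 0, 0]
}}

```text
t: 22.5
eef_pos: [0.4126, 0.051, 0.1717]
tool_rot: [179.9, 0.2, 6.3]
wrist_force: [0.2, -1.2, 0.2]
grip_width: 0.397
grip_force: 0.0
```

Run:
```python
from h import *
for i in range(4): r.read_camera("top")
p,d=r.read_camera("top");C=cloud("top",d);cv2.imwrite("pics/t5.png",cv2.resize(p[90:250,190:550,::-1],None,fx=2,fy=2))
white=(p.min(-1)>110)&(p.max(-1).astype(int)-p.min(-1)<40)
for n,x,y,h in [("square",637,285.8,84),("rect",636,75.7,70),("coplin",632.7,-75.6,90),("round",638,-264.4,64)]:
    k=(np.hypot(C[...,0]*1000-x,C[...,1]*1000-y)<85)&(abs(C[...,2]*1000-h-4)<6)
    Q=C[k]*1000; A=np.c_[Q[:,:2]-[x,y],np.ones(len(Q))]; s=np.linalg.lstsq(A,Q[:,2],rcond=None)[0]
    print(n,cv2.minAreaRect(Q[:,:2].astype(np.float32)),"tilt deg",np.degrees(s[:2]).round(2),"z",s[2].round(1))
```

```text
square ((638.503173828125, 286.74615478515625), (84.85944366455078, 83.76823425292969), 13.099534034729004) tilt deg [-0.03 -0.08] z 87.3
rect ((638.2699584960938, 76.22419738769531), (116.5123062133789, 96.1273193359375), 6.1042656898498535) tilt deg [0.06 0.03] z 73.3
coplin ((633.2354125976562, -75.03851318359375), (66.34426879882812, 65.7951431274414), 85.06017303466797) tilt deg [ 0.43 -0.17] z 93.5
round ((638.7557373046875, -264.2944641113281), (102.524658203125, 103.40847778320312), 13.827008247375488) tilt deg [ 0.03 -0.08] z 67.4
```

View pics/t5.png

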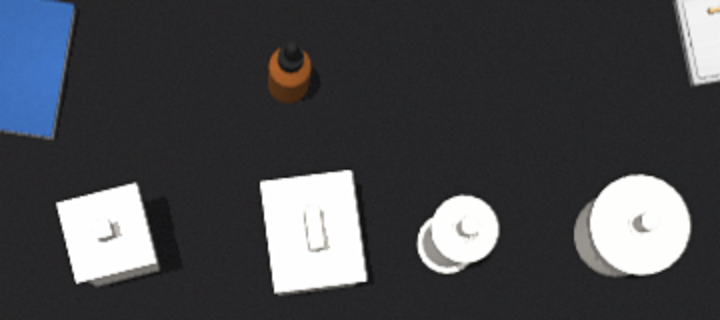

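All four lids, at (107,233), (313,232), (465,229) and (640,224), lie flat at rim height + 4 mm, within about 3 mm of their jars' centres. The bottle at (290,73) is undisturbed.

```bash
python3 -c "
from workcell import r
print(r.hand_in())"
```

```text
the job is handed in; nothing more can be done
None
```

All four lids are on their matching jars, flat and grip up; the jars, dropping bottle and slide box were left in place, and the job was handed in at about 23 s of the 120 s allowed.

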